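Rock a jammed tube out of a centrifuge bucket

TASK

The tube with the collar round its middle is jammed in the black centrifuge bucket between two stiff sliding keepers. Take it by its cap, rock it over towards one keeper and then towards the other, still standing in the bucket, so that it pushes both keepers well back; then pull it straight up and out and set it down gently, upright, in the round stand, and let go.

Things in the scene. Friction and masses are not known exactly. Their poses are not given: they have to be found in the camera images.
- tube_center (a point): Jammed clear tube, 132 mm tall, 0.10-0.17 kg; this point is on its axis 66 mm above its flat foot, z up. Body 32 mm dia.; collar 44 mm dia., 55-61 mm above the foot; round white cap 36 mm dia., 92-122 mm above the foot, its middle 41 mm above this point; on it a bar 6 (x) x 24 (y) x 10 mm. Keepers stand on its +y and -y sides: grip the cap across x. The collarless tube in a white rack is not it.
- keeper_left (a joint): Travel (m) of the keeper on the tube's +y side: 0 = touching the collar, 0.014 = stop. Dark steel block 30 mm wide, top 81 mm above the table, its lip reaching 4 mm over the collar. Slides away along +y against steady 5 N friction and stays. Leaning the tube 0.16 rad to it pushes it about 9 mm; over 6 mm frees that side. Pulled unrocked, the tube stops after 4 mm.
- keeper_right (a joint): The same for the keeper on the tube's -y side, sliding along -y. Both are on the bucket: fixed black base 70 (tube's x) x 130 (y) x 20 mm, any yaw, with 8 mm cheeks at +x and -x up to 58 mm above the table. The tube's foot stands 10 mm above the table in a well 10 mm deep, 1.5 mm play; leaned along y it tips about the foot's edge, 16 mm off its axis on the side it leans to.
- stand_floor (a point): Round grey stand, fixed to the table: an open cup 82 mm outside, 70 mm inside diameter, rim 30 mm above the table. This point is the centre of its inner floor, 6 mm above the table; z is up.

How it is judged:
On the way, in this order (a step that is already met when the one before it is completed fails the run):
1. the tube, still in the bucket, is leaned over at least 4 degrees and has pushed one keeper back more than 6 mm (angle between tube_center's own z axis and vertical above 0.07 rad and height (world z) of tube_center below 0.084 m and value of joint any of keeper_left, keeper_right above 0.006 m), for 0.05 s.
2. the tube, still in the bucket, is leaned over at least 4 degrees and both keepers are pushed back more than 6 mm (angle between tube_center's own z axis and vertical above 0.07 rad and height (world z) of tube_center below 0.084 m and value of joint each of keeper_left, keeper_right above 0.006 m), for 0.05 s.
At the end, for the whole second after the job is handed in: The tube stands at rest inside the round stand, its foot on the stand's floor (within 5 mm), upright within 10 degrees, its axis within 25 mm of the stand's centre (horizontal distance between tube_center and stand_floor below 0.025 m and z of tube_center in the frame of stand_floor between 0.06 and 0.071 m and angle between tube_center's own z axis and vertical below 0.17 rad and linear speed of tube below 0.02 m/s); the robot touches nothing.
It fails at once if the tube is dropped into the stand (it moves faster than 0.6 m/s just above or inside it) (horizontal distance between tube_center and stand_floor below 0.035 m and z of tube_center in the frame of stand_floor below 0.095 m and linear speed of tube above 0.6 m/s).
It also fails if it takes over 51 s, if anything falls off the work surface, if the arm or the gripper's body presses on something with over 40 N, if the wrist force passes 120 N, or if a joint passes its speed limit or range.

ROBOT

A 7-joint arm with a two-finger parallel gripper is mounted at the origin on the work surface. World frame = base frame: x ahead of the robot, y to its left, z up, the work surface at z = 0. Lengths are in m, angles in rad, forces in N, time in s.
With the tool pointing down it reaches from about 0.425 to 0.875 m from the base axis. Payload 4.7 kg.
Tool frame: the origin (TCP) lies between the finger pads; the fingertips stand 14 mm ahead of it and the grasp point (between the pads) lies 5 mm behind it; z points along the fingers, y is the line along which they close (so a half turn about z gives the same grasp; the last joint's range is limited). The gripper opens to 87 mm and grips with 3 to 60 N. Pads are 19 mm wide; open, the fingers measure 117 mm over their backs; the gripper's body (75 mm by 190 mm) begins 51 mm behind the grasp point.
Start: joints at [1.247, 0.321, -0.07, 1.45, 0.023, 1.371, -0.057], TCP at [0.215, -0.613, 0.237] pointing down, gripper open.
Joint ranges: [-2.86, 2.86], [-0.3, 2.09], [-1.38, 1.24], [0.06, 2.45], [-1.56, 4.7], [0.09, 2.05], [-2.69, 2.69]. Speed limits (rad/s): [2.57, 2.57, 3.14, 3.14, 3.14, 3.14, 3.14].

INTERFACE

Orientations are given as a rotation vector (axis times angle).
In Python, from bench import ctrl gives the robot as it stands.
- The arm moves only by the shell command python3 -m inch 'ROWS' [OPENING] [FORCE]. ROWS is JSON, a list of rows, each a list of 6 numbers: the shift along the world's x, y, z in mm, then the turn, a rotation vector about the world's x, y, z in degrees. In form: [[tx, ty, tz, rx, ry, rz], ...]. A call has 1 to 20 rows; each row is the pose to reach, as a shift and turn from the pose commanded when the call began; what a row does not reach only later rows make up. A row lasts 1/8 s, in which the tool goes at most 62.5 mm and 10.7 degrees, less where a joint would pass 70% of its speed; a pose out of reach is approached as far as the arm can. A call with a gripper value outside its range is refused whole. OPENING is the finger opening in mm, from 0 to 87, set as the call begins (- or left out, the last holds). The fingers move at their own pace and stop on an object; FORCE is the grip in N (left out, the last holds). Time passes only in rows, so rows that repeat a pose let the fingers close. It gives the time, the measured TCP pose, the force, the opening and the grip force at its end, in the units of the state.
- ctrl.get_state(): the state, without advancing time (a new reading comes with each control period).
- ctrl.get_image(name): name is "scene" or "side" or "wrist"; returns (picture, depth): 384x512x3 uint8, red, green, blue; 384x512 float32, m along the optical axis (not along the pixel's ray), 0 where there is no reading.
- ctrl.camera_params(name): a dict with "mtx" (3x3 intrinsics, pixels), "dist_coeffs" ([k1, k2, p1, p2, k3] as OpenCV has them; the pictures are not rectified), "T" (4x4, takes a point from camera to world coordinates). Camera axes: x right, y down, z forward; pixel columns grow to the right and rows downward; lengths in m; the calibration is good to about 2 mm. A picture is of the moment at which its call begins: read the wrist's pose just before it. camera_params takes no time and is no camera call; for the wrist camera it gives the pose at the moment of the call.
- ctrl.close_job(): hands the job in; it is judged then, once.
The state is a dict: "time": time; "joint_positions": joint angles; "qd": joint speeds; "joint_torque": joint torques, N m; "position": TCP position; "tool_rot": TCP orientation; "ft_force": force on the tool from outside, world axes, zero at the start; "torque": the same for the moment, N m; "grip_width": opening from 0.0 (shut) to 1.0 (fully open); "grip_force": force on a finger pad.
Only numpy, scipy, OpenCV 4.12 (cv2) and the standard library are available. Lean on these libraries where they do the work, as an engineer would, in place of code of your own. Each camera call takes 0.05 s, during which the arm holds its last target. There are 200 camera calls.

## Working session

There is one attempt and no reset: what is moved stays moved. The work goes in short steps, Python scripts to look and compute and a shell command to move; the robot and the scene stay as the last step left them, time stands still between calls to the robot, and variables do not carry over. Pictures are saved under pics/ and viewed, at most 10 in all, crops included, and the job is handed in when it is done.

```bash
mkdir -p pics; ls
python3 - <<'E'
from bench import ctrl
import cv2,numpy as np
s=ctrl.get_state();print({k:np.round(v,3) for k,v in s.items()})
ims=[]
for n in("scene","side"):
    p,d=ctrl.get_image(n);c=ctrl.camera_params(n)
    np.savez(f"pics/{n}.npz",p=p,d=d,**c);print(n,np.round(c["mtx"],1).tolist(),c["dist_coeffs"],np.round(c["T"],3).tolist())
    cv2.imwrite(f"pics/{n}.png",p[...,::-1])
E
```

```text
pics
{'time': np.float64(0.0), 'joint_positions': array([ 1.247,  0.322, -0.07 ,  1.452,  0.023,  1.371, -0.057]), 'qd': array([ 0.001,  0.001,  0.001,  0.   ,  0.   ,  0.001, -0.001]), 'joint_torque': array([-0.0000e+00, -4.9129e+01, -4.0400e-01, -3.1253e+01, -6.4000e-02,
        4.4000e-02,  0.0000e+00]), 'position': array([ 0.215, -0.613,  0.235]), 'tool_rot': array([-3.095e+00, -5.280e-01,  1.000e-03]), 'ft_force': array([-0.647, -0.325,  0.   ]), 'torque': array([-0.013,  0.018, -0.043]), 'grip_force': np.float64(0.0), 'grip_width': np.float64(0.999)}
scene [[435.3, 0.0, 259.5], [0.0, 435.3, 193.3], [0.0, 0.0, 1.0]] [-0.14063738  0.          0.          0.          0.        ] [[0.099, 0.588, -0.803, 1.081], [0.995, -0.076, 0.067, -0.065], [-0.021, -0.806, -0.592, 0.473], [0.0, 0.0, 0.0, 1.0]]
side [[489.4, 0.0, 257.9], [0.0, 489.4, 191.9], [0.0, 0.0, 1.0]] [-0.16270877  0.          0.          0.          0.        ] [[-0.877, -0.347, 0.331, 0.271], [-0.48, 0.645, -0.595, 0.474], [-0.007, -0.681, -0.732, 0.687], [0.0, 0.0, 0.0, 1.0]]
```

View pics/scene.png

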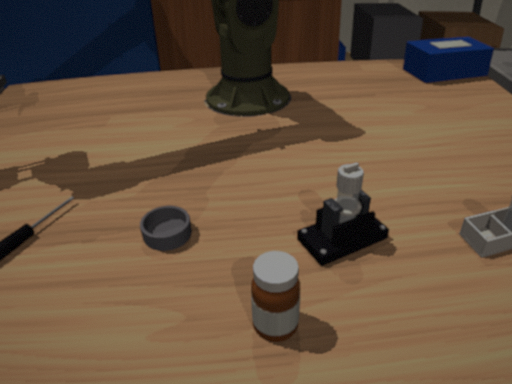

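View pics/side.png

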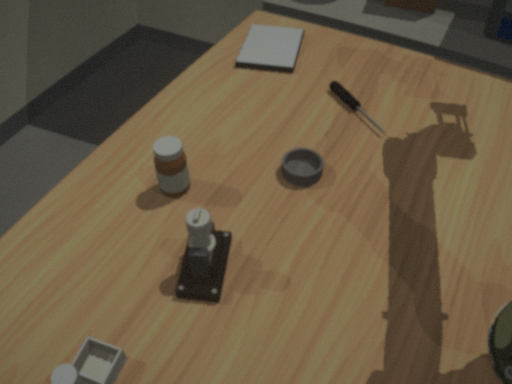

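The scene view shows the bucket at about (343,235) with the cap at (349,178), the stand at (166,228) and a bottle at (276,295). In the side view the cap is at (199,218), the bucket at (205,265) and the stand at (302,166).

```bash
cat > h.py <<'E'
import cv2,numpy as np
def load(n): return dict(np.load(f"pics/{n}.npz"))
def rays(c,uv):
    q=cv2.undistortPoints(np.float64(uv).reshape(-1,1,2),c["mtx"],c["dist_coeffs"])[:,0]
    return np.c_[q,np.ones(len(q))]
def plane(c,uv,z):
    d=rays(c,uv)@c["T"][:3,:3].T;o=c["T"][:3,3];return o+d*((z-o[2])/d[:,2])[:,None]
def cloud(c):
    h,w=c["d"].shape;v,u=np.mgrid[:h,:w];uv=np.c_[u.ravel(),v.ravel()]
    P=(rays(c,uv)*c["d"].reshape(-1,1))@c["T"][:3,:3].T+c["T"][:3,3]
    P[c["d"].ravel()==0]=np.nan;return P.reshape(h,w,3)
E
python3 - <<'E'
from h import *
for n,box,sb in(("scene",(290,155,400,270),(130,195,205,260)),("side",(165,195,245,310),(270,135,335,195))):
    c=load(n);P=cloud(c);g=c["p"].max(2)
    def sub(b): m=np.zeros(g.shape,bool);m[b[1]:b[3],b[0]:b[2]]=1;return m
    m=sub(box)
    b=m&(g<60)&(P[...,2]<.035)
    b=cv2.morphologyEx(b.astype(np.uint8),cv2.MORPH_OPEN,np.ones((3,3)))
    v,u=np.nonzero(b);W=plane(c,np.c_[u,v],.02)
    print(n,"base z med",np.nanmedian(P[b>0][:,2]),cv2.minAreaRect(np.float32(W[:,:2]*1000)))
    Q=P[m&(P[...,2]>.03)]
    cap=Q[Q[:,2]>.108]; print(" cap n",len(cap),"zmax",np.nanpercentile(cap[:,2],[50,98]),"xy range",cap.min(0),cap.max(0))
    (x,y),r=cv2.minEnclosingCircle(np.float32(cap[:,:2]*1000));print(" cap circ",x,y,r)
    K=P[m&(P[...,2]>.07)&(P[...,2]<.09)&(g<60)];print(" keepers z",np.nanpercentile(K[:,2],[5,95]),cv2.minAreaRect(np.float32(K[:,:2]*1000)))
    s=sub(sb)&(P[...,2]>.022)&(P[...,2]<.04);S=P[s]
    print(" stand circ",cv2.minEnclosingCircle(np.float32(S[:,:2]*1000)),np.nanpercentile(S[:,2],95))
    hsv=cv2.cvtColor(c["p"],cv2.COLOR_RGB2HSV)
    sm=cv2.morphologyEx((sub(sb)&(hsv[...,1]<60)&(g<130)).astype(np.uint8),cv2.MORPH_OPEN,np.ones((3,3)))
    v,u=np.nonzero(sm);print(" stand sil ell@.03",u.min(),u.max(),v.min(),v.max())
    cv2.imwrite(f"pics/{n}_c.png",cv2.resize(c["p"][box[1]:box[3],box[0]:box[2],::-1],None,fx=5,fy=5,interpolation=2))
E
python3 -c "
import cv2
a=cv2.imread('pics/scene_c.png');b=cv2.imread('pics/side_c.png')
f=lambda x:cv2.resize(x,(int(x.shape[1]*500/x.shape[0]),500))
import numpy as np;o=np.hstack([f(a),f(b)]);o=o[:,:800];cv2.imwrite('pics/crop.png',o)"
```

```text
scene base z med 0.017998028795919108 ((587.7972412109375, 105.50859069824219), (87.81062316894531, 138.1962890625), 22.596149444580078)
 cap n 684 zmax [0.12600891 0.14012311] xy range [ 0.55866697 -0.00336555  0.10813439] [0.73819846 0.12692792 0.14164041]
 cap circ 652.166748046875 59.545570373535156 106.46516418457031
 keepers z [0.07102946 0.08001005] ((579.2813110351562, 108.33740234375), (28.501924514770508, 66.60400390625), 22.01722526550293)
 stand circ ((532.386474609375, -175.3683624267578), 42.367374420166016) 0.02936059417411853
 stand sil ell@.03 140 190 206 250
side base z med 0.019736119092339743 ((572.4761352539062, 119.54289245605469), (71.71516418457031, 130.8973846435547), 22.097698211669922)
 cap n 614 zmax [0.13155272 0.1428567 ] xy range [0.55703399 0.09182041 0.10804037] [0.59527211 0.12910658 0.14433864]
 cap circ 576.2437744140625 110.30349731445312 19.648189544677734
 keepers z [0.07117505 0.08255633] ((573.96044921875, 115.45240020751953), (29.871549606323242, 58.44225311279297), 21.83638572692871)
 stand circ ((531.443603515625, -171.98562622070312), 41.34873962402344) 0.03191154004616685
 stand sil ell@.03 283 322 148 182
```

View pics/crop.png

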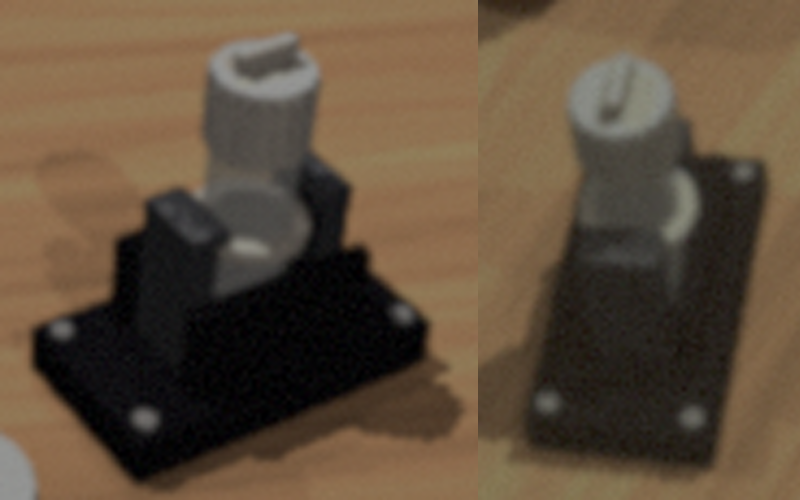

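The crop shows the cap free above the keepers, with the bar along the keeper line. The base measures 72x131 mm at yaw 22°, which matches the given size, and the cap is near (576,110) mm. I'll move above it for a wrist look.

```bash
python3 -m inch '[[10,20,5,0,0,3],[35,70,15,0,0,9],[60,120,25,0,0,15],[87,175,40,0,0,22],[115,230,50,0,0,30],[142,285,60,0,0,37],[170,340,65,0,0,44],[197,395,65,0,0,51],[225,450,65,0,0,58],[252,505,65,0,0,65],[280,560,65,0,0,72],[305,612,65,0,0,79],[330,660,65,0,0,85],[348,695,65,0,0,90],[358,716,65,0,0,92],[361,723,65,0,0,92.6],[361,723,65,0,0,92.6],[361,723,65,0,0,92.6]]' 87
python3 - <<'E'
from bench import ctrl
import cv2,numpy as np
c=ctrl.camera_params("wrist");p,d=ctrl.get_image("wrist")
np.savez("pics/wrist.npz",p=p,d=d,**c);cv2.imwrite("pics/wrist.png",p[...,::-1]);print(np.round(c["T"],3).tolist())
s=ctrl.get_state();print(s["joint_positions"],s["tool_rot"],s["ft_force"])
E
```

```text
time: 2.35
position: [0.5761, 0.1084, 0.3017]
tool_rot: [1.76, 2.602, -0.002]
ft_force: [0.7, 0.4, -0.4]
grip_width: 0.999
grip_force: 0.0
[[0.928, 0.362, 0.09, 0.552], [0.373, -0.9, -0.226, 0.17], [-0.001, 0.244, -0.97, 0.45], [0.0, 0.0, 0.0, 1.0]]
[ 0.4563121   0.24538114 -0.82166022  1.49106002  0.18081784  1.48321854
  0.0150593 ] [ 1.75978009e+00  2.60131840e+00 -1.37394495e-03] [ 0.91034764  1.35214523 -0.99549681]
```

View pics/wrist.png

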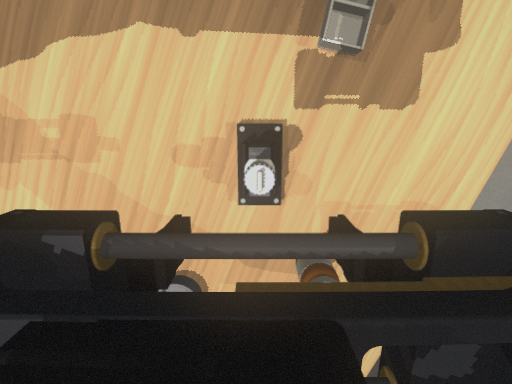

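The wrist picture shows the bucket aligned with the image: base columns 237-283, rows 122-205, cap at (260,178). The yaw of 22° is confirmed. Next I'll measure the cap and screws.

Run:
```python
from h import *
c=load("wrist");P=cloud(c);hsv=cv2.cvtColor(c["p"],cv2.COLOR_RGB2HSV);g=c["p"].max(2)
m=np.zeros(g.shape,bool);m[115:207,230:292]=1
Q=P[m&(P[...,2]>.105)];print("cap cloud",len(Q),cv2.minEnclosingCircle(np.float32(Q[:,:2]*1000)),np.nanpercentile(Q[:,2],[10,50,95]))
b=(m&(g<75)&(P[...,2]<.03)).astype(np.uint8);v,u=np.nonzero(cv2.morphologyEx(b,cv2.MORPH_OPEN,np.ones((3,3))))
print("base",cv2.minAreaRect(np.float32(plane(c,np.c_[u,v],.02)[:,:2]*1000)))
w=m&(hsv[...,1]<70)&(g>100)&(P[...,2]<.03)
n,l,st,ce=cv2.connectedComponentsWithStats(w.astype(np.uint8))
for i in range(1,n):
    if st[i,4]>4: print("screw",st[i,4],ce[i],plane(c,ce[i],.02)*1000)
t=m&(P[...,2]>.126)
v,u=np.nonzero(t);W=plane(c,np.c_[u,v],.132);print("cap ray",cv2.minEnclosingCircle(np.float32(W[:,:2]*1000)))
bar=P[m&(P[...,2]>.138)];print("bar",len(bar),cv2.minAreaRect(np.float32(bar[:,:2]*1000)))
```

```text
cap cloud 810 ((575.8416137695312, 110.20142364501953), 18.950292587280273) [0.12915927 0.13228525 0.1419186 ]
base ((577.0827026367188, 124.15652465820312), (54.34352493286133, 83.26354217529297), 21.918617248535156)
screw 32 [241.5 128.5] [[529.26688997 152.2400333   20.        ]]
screw 26 [276.88461538 128.19230769] [[579.44931049 172.91061273  20.        ]]
screw 30 [242.53333333 200.4       ] [[571.94178482  45.88107761  20.        ]]
screw 27 [275.74074074 200.40740741] [[622.2765763  66.1164683  20.       ]]
cap ray ((575.8193359375, 110.63390350341797), 18.819887161254883)
bar 117 ((575.8084716796875, 110.47627258300781), (5.821200370788574, 23.18108558654785), 21.864891052246094)
```

The cap is at (575.8,110.4) and the screw centroid is at (575.7,109.3). The two agree and the sizes match. Descending and gripping.

```bash
python3 -m inch '[[0,1,-15,0,0,0],[0,2,-45,0,0,0],[0,2,-80,0,0,0],[0,2,-115,0,0,0],[0,2,-145,0,0,0],[0,2,-168,0,0,0],[0,2,-182,0,0,0],[0,2,-188,0,0,0],[0,2,-190,0,0,0],[0,2,-190,0,0,0]]' 87
python3 -m inch '[[0,0,0,0,0,0],[0,0,0,0,0,0],[0,0,0,0,0,0],[0,0,0,0,0,0],[0,0,0,0,0,0],[0,0,0,0,0,0],[0,0,0,0,0,0],[0,0,0,0,0,0]]' 30 45
```

```text
time: 3.65
position: [0.5769, 0.1118, 0.1123]
tool_rot: [1.757, 2.603, 0.001]
ft_force: [-0.3, -0.0, 0.2]
grip_width: 1.0
grip_force: 0.0
time: 4.65
position: [0.5763, 0.1116, 0.1116]
tool_rot: [-1.758, -2.604, 0.0]
ft_force: [-0.6, -0.5, 1.2]
grip_width: 0.4
grip_force: 45.0
```

```bash
python3 -m inch '[[-0.7,1.7,0.2,-0.9,-0.4,0],[-1.4,3.4,0.4,-1.8,-0.7,0],[-2.1,5,0.6,-2.7,-1.1,0],[-2.8,6.7,0.7,-3.6,-1.5,0],[-3.4,8.4,0.9,-4.5,-1.8,0],[-4.1,10,1,-5.4,-2.2,0],[-4.8,11.7,1.1,-6.3,-2.5,0],[-5.4,13.4,1.2,-7.2,-2.9,0],[-6.1,15,1.2,-8.1,-3.3,0],[-6.75,16.7,1.2,-9,-3.6,0],[-6.75,16.7,1.2,-9,-3.6,0],[-6.75,16.7,1.2,-9,-3.6,0],[-6.75,16.7,1.2,-9,-3.6,0]]'
python3 - <<'E'
from bench import ctrl
import cv2,numpy as np
a=[]
for n,b in(("scene",(280,140,400,270)),("side",(150,180,270,310))):
    p,d=ctrl.get_image(n);a.append(cv2.resize(p[b[1]:b[3],b[0]:b[2],::-1],(400,433),interpolation=2))
cv2.imwrite("pics/lean1.png",np.hstack(a))
E
```

```text
time: 6.28
position: [0.5696, 0.1289, 0.1127]
tool_rot: [1.678, 2.486, -0.142]
ft_force: [1.0, -2.7, 2.2]
grip_width: 0.404
grip_force: 45.0
```

View pics/lean1.png

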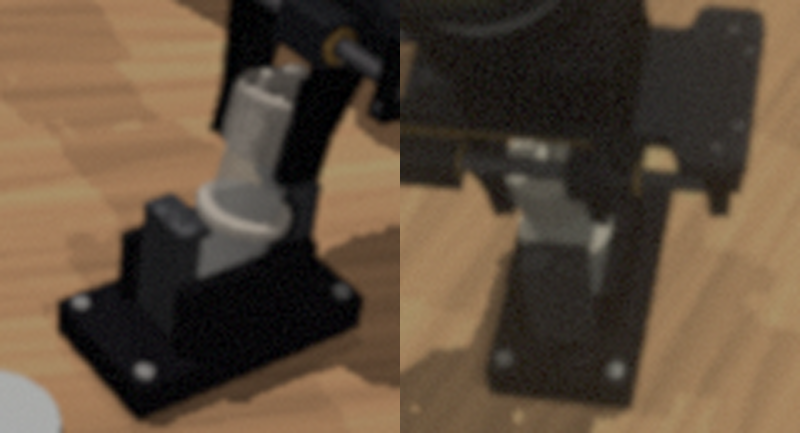

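The crop shows the tube leaned towards the +y keeper, foot still in the bucket, with the collar's -y edge raised at about (235,215). Now the other way.

```bash
python3 -m inch '[[1.4,-3.4,-0.1,1.8,0.7,0],[2.7,-6.7,-0.3,3.6,1.4,0],[4,-10,-0.6,5.4,2.2,0],[5.4,-13.4,-1,7.2,2.9,0],[6.75,-16.7,-1.2,9,3.6,0],[7.5,-18.4,-1,9.9,4,0],[8.2,-20.1,-0.8,10.8,4.3,0],[8.9,-21.8,-0.6,11.7,4.7,0],[9.6,-23.5,-0.4,12.6,5.1,0],[10.2,-25.2,-0.3,13.5,5.4,0],[10.9,-27,-0.2,14.4,5.8,0],[11.6,-28.8,-0.1,15.3,6.2,0],[12.3,-30.5,0,16.2,6.5,0],[13,-32.2,0,17.1,6.9,0],[13.7,-34,0,18,7.2,0],[14,-34.6,0,18.3,7.3,0],[14,-34.6,0,18.3,7.3,0],[14,-34.6,0,18.3,7.3,0],[14,-34.6,0,18.3,7.3,0]]'
python3 - <<'E'
from bench import ctrl
import cv2,numpy as np
a=[]
for n,b in(("scene",(280,140,400,270)),("side",(150,180,270,310))):
    p,d=ctrl.get_image(n);a.append(cv2.resize(p[b[1]:b[3],b[0]:b[2],::-1],(400,433),interpolation=2))
cv2.imwrite("pics/lean2.png",np.hstack(a))
E
```

```text
time: 8.75
position: [0.5837, 0.0938, 0.1128]
tool_rot: [-1.675, -2.482, -0.148]
ft_force: [-1.0, 4.5, 3.2]
grip_width: 0.401
grip_force: 45.0
```

View pics/lean2.png

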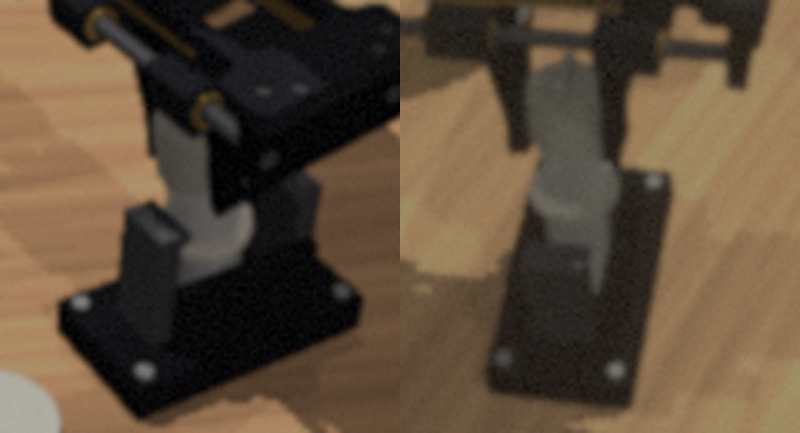

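The crop shows the tube leaned the other way. The -y keeper has moved about 20 px in the crop (about 9 mm). I'll bring the tube upright and measure the keeper gap.

```bash
python3 -m inch '[[-0.9,2.2,0,-1.2,-0.5,0],[-1.8,4.4,0,-2.4,-1,0],[-2.7,6.6,-0.2,-3.6,-1.5,0],[-3.6,8.8,-0.4,-4.8,-1.9,0],[-4.5,11,-0.6,-6,-2.4,0],[-5.4,13.2,-0.8,-7.2,-2.8,0],[-6.3,15.4,-1,-8.4,-3.3,0],[-7.2,17.9,-1.1,-9.3,-3.7,0],[-7.2,17.9,-1.1,-9.3,-3.7,0],[-7.2,17.9,-1.1,-9.3,-3.7,0]]'
python3 - <<'E'
from bench import ctrl
from h import *
R=np.array([[.927,.375],[-.375,.927]])
for n in("scene","side"):
    p,d=ctrl.get_image(n);c=ctrl.camera_params(n)|dict(p=p,d=d)
    for k,cc in(("old",load(n)),("new",c)):
        P=cloud(cc);L=(P[...,:2]-[.5758,.1100])@R.T*1000
        m=(P[...,2]>.073)&(P[...,2]<.086)&(abs(L[...,0])<13)&(abs(L[...,1])<60)&(cc["p"].max(2)<75)
        y=L[m][:,1];h,e=np.histogram(y,np.arange(-60,61,4));print(n,k,[(int(a),int(b)) for a,b in zip(e,h) if b])
E
```

```text
time: 10.1
position: [0.5763, 0.1116, 0.1116]
tool_rot: [-1.758, -2.603, 0.0]
ft_force: [0.4, 0.8, -1.0]
grip_width: 0.402
grip_force: 45.0
scene old [(-40, 1), (-36, 57), (-32, 24), (-28, 30), (-24, 27), (-20, 7), (-16, 18), (-12, 2), (8, 1), (12, 1), (16, 23), (20, 16), (24, 17), (28, 18)]
scene new [(-48, 53), (-44, 21), (-40, 14), (-36, 26), (-32, 3), (24, 5), (28, 4), (32, 7), (36, 12), (40, 10)]
side old [(-32, 1), (-28, 2), (-20, 2), (8, 11), (12, 44), (16, 22), (20, 34), (24, 40), (28, 31), (32, 66)]
side new [(24, 1), (28, 31), (32, 38), (36, 35), (40, 55), (44, 35)]
```

Both keepers sit about 10 mm back. Pulling up.

```bash
python3 -m inch '[[0,0,2,0,0,0],[0,0,6,0,0,0],[0,0,12,0,0,0],[0,0,20,0,0,0],[0,0,30,0,0,0],[0,0,42,0,0,0],[0,0,55,0,0,0],[0,0,68,0,0,0],[0,0,80,0,0,0],[0,0,92,0,0,0],[0,0,101,0,0,0],[0,0,105,0,0,0],[0,0,105,0,0,0]]'
python3 -m inch '[[-1,-6,0,0,0,0],[-3,-19,0,0,0,0],[-6,-38,0,0,0,0],[-10,-62,0,0,0,0],[-14,-89,0,0,0,0],[-18,-116,0,0,0,0],[-22,-143,0,0,0,0],[-26,-170,0,0,0,0],[-30,-197,0,0,0,0],[-34,-223,0,0,0,0],[-38,-247,0,0,0,0],[-41,-266,0,0,0,0],[-43,-279,0,0,0,0],[-44,-285,0,0,0,0],[-44,-285,0,0,0,0],[-44,-285,0,0,0,0]]'
python3 - <<'E'
from bench import ctrl
from h import *
s=ctrl.get_state();print(s["position"],s["ft_force"])
a=[]
for n,b in(("scene",(90,80,270,260)),("side",(230,50,410,230))):
    p,d=ctrl.get_image(n);c=ctrl.camera_params(n)|dict(p=p,d=d)
    P=cloud(c);D=np.hypot(P[...,0]-.532,P[...,1]+.1735)
    m=(D<.03)&(P[...,2]>.07)&(P[...,2]<.24);Q=P[m];print(n,"zmin",np.nanpercentile(Q[:,2],[0,1,5]),len(Q))
    for lo,hi in((.115,.15),(.155,.18)):
        q=Q[(Q[:,2]>lo)&(Q[:,2]<hi)];print(lo,len(q),q[:,:2].min(0),q[:,:2].max(0))
    S=P[(D<.055)&(P[...,2]>.022)&(P[...,2]<.038)];print("stand",cv2.minEnclosingCircle(np.float32(S[:,:2]*1000)))
    a.append(cv2.resize(p[b[1]:b[3],b[0]:b[2],::-1],(400,400),interpolation=2))
cv2.imwrite("pics/carry.png",np.hstack(a))
E
```

```text
time: 11.82
position: [0.5765, 0.1117, 0.2168]
tool_rot: [1.758, 2.604, 0.0]
ft_force: [-1.1, 0.2, -1.0]
grip_width: 0.405
grip_force: 45.0
time: 13.82
position: [0.5327, -0.1722, 0.2167]
tool_rot: [-1.756, -2.605, -0.001]
ft_force: [0.7, -0.0, -0.9]
grip_width: 0.402
grip_force: 45.0
[ 0.53271857 -0.17220317  0.2167407 ] [ 0.72299474 -0.00969306 -0.94485668]
scene zmin [0.11335696 0.11627171 0.12171556] 1716
0.115 454 [ 0.5308139 -0.1904658] [ 0.55112135 -0.15807514]
0.155 435 [ 0.51932335 -0.19492175] [ 0.55625988 -0.15219622]
stand ((531.4220581054688, -173.71951293945312), 41.8590202331543)
side zmin [0.11362563 0.11821196 0.12622606] 1475
0.115 254 [ 0.51773035 -0.17803325] [ 0.54906831 -0.15558293]
0.155 280 [ 0.51229913 -0.18956274] [ 0.55501841 -0.1499752 ]
stand ((531.3501586914062, -171.74978637695312), 41.2363166809082)
```

View pics/carry.png

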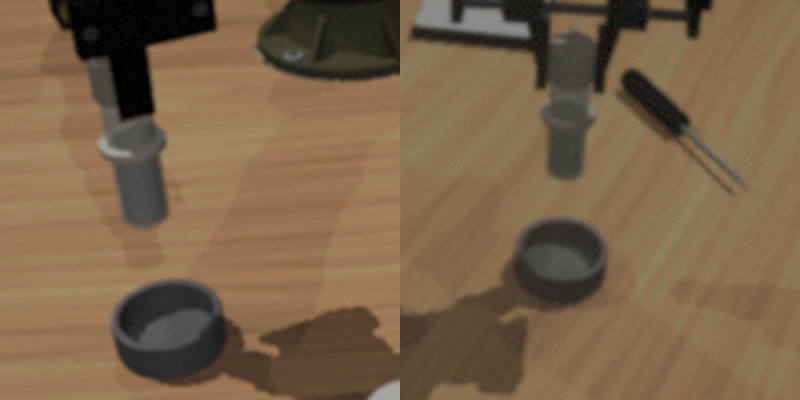

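The tube is out of the bucket, upright over the stand with its foot at about z 0.114, and centred within about 2 mm. Lowering.

```bash
python3 -m inch '[[0,0,-5,0,0,0],[-1,0,-15,0,0,0],[-2,0,-30,0,0,0],[-2,0,-45,0,0,0],[-2,0,-60,0,0,0],[-2,0,-74,0,0,0],[-2,0,-86,0,0,0],[-2,0,-95,0,0,0],[-2,0,-101,0,0,0],[-2,0,-104,0,0,0],[-2,0,-106,0,0,0],[-2,0,-107,0,0,0],[-2,0,-107,0,0,0]]'
python3 -m inch '[[0,0,-0.5,0,0,0],[0,0,-1,0,0,0],[0,0,-1.5,0,0,0],[0,0,-2,0,0,0],[0,0,-2,0,0,0],[0,0,-2,0,0,0]]'
```

```text
time: 15.55
position: [0.5305, -0.1733, 0.1098]
tool_rot: [1.758, 2.603, 0.0]
ft_force: [1.1, 0.0, -1.8]
grip_width: 0.399
grip_force: 45.0
time: 16.3
position: [0.5305, -0.1733, 0.1077]
tool_rot: [1.758, 2.604, 0.0]
ft_force: [0.2, -0.6, -2.1]
grip_width: 0.401
grip_force: 45.0
```

Expected contact height is reached but there is no reaction force yet, so I'll inch further.

```bash
python3 -m inch '[[0,0,-0.5,0,0,0],[0,0,-1,0,0,0],[0,0,-1,0,0,0],[0,0,-1,0,0,0]]'; python3 -c "
from bench import ctrl
print(ctrl.get_state()['ft_force'])"
```

```text
time: 16.8
position: [0.5307, -0.1736, 0.1075]
tool_rot: [1.757, 2.603, -0.0]
ft_force: [-1.4, -0.0, 4.7]
grip_width: 0.4
grip_force: 45.0
[-1.3799286  -0.03575799  4.6786901 ]
```

Contact: the vertical force is now +4.7 N. Releasing and retreating straight up.

```bash
python3 -m inch '[[0,0,0.5,0,0,0],[0,0,0.5,0,0,0],[0,0,0.5,0,0,0],[0,0,0.5,0,0,0],[0,0,0.5,0,0,0],[0,0,0.5,0,0,0],[0,0,0.5,0,0,0],[0,0,0.5,0,0,0]]' 80 && python3 -m inch '[[0,0,5,0,0,0],[0,0,15,0,0,0],[0,0,30,0,0,0],[0,0,50,0,0,0],[0,0,75,0,0,0],[0,0,100,0,0,0],[0,0,120,0,0,0],[0,0,130,0,0,0],[0,0,130,0,0,0],[0,0,130,0,0,0]]'
python3 - <<'E'
from bench import ctrl
from h import *
a=[]
for n,b in(("scene",(90,80,270,260)),("side",(230,50,410,230))):
    p,d=ctrl.get_image(n);c=ctrl.camera_params(n)|dict(p=p,d=d);P=cloud(c)
    D=np.hypot(P[...,0]-.5315,P[...,1]+.173);Q=P[(D<.04)&(P[...,2]>.1)&(P[...,2]<.15)]
    print(n,cv2.minEnclosingCircle(np.float32(Q[:,:2]*1000)),np.nanpercentile(Q[:,2],[50,99]))
    a.append(cv2.resize(p[b[1]:b[3],b[0]:b[2],::-1],(400,400),interpolation=2))
cv2.imwrite("pics/done.png",np.hstack(a))
E
```

```text
time: 17.8
position: [0.5304, -0.1733, 0.1072]
tool_rot: [1.758, 2.604, 0.0]
ft_force: [0.6, -0.4, 0.4]
grip_width: 0.918
grip_force: 0.0
time: 19.05
position: [0.53, -0.1732, 0.2365]
tool_rot: [-1.757, -2.603, 0.0]
ft_force: [-0.6, -0.0, -0.3]
grip_width: 0.916
grip_force: 0.0
scene ((532.4949951171875, -174.96527099609375), 19.376964569091797) [0.12274432 0.13686875]
side ((531.0862426757812, -172.0886993408203), 19.396137237548828) [0.12500865 0.13911884]
```

View pics/done.png

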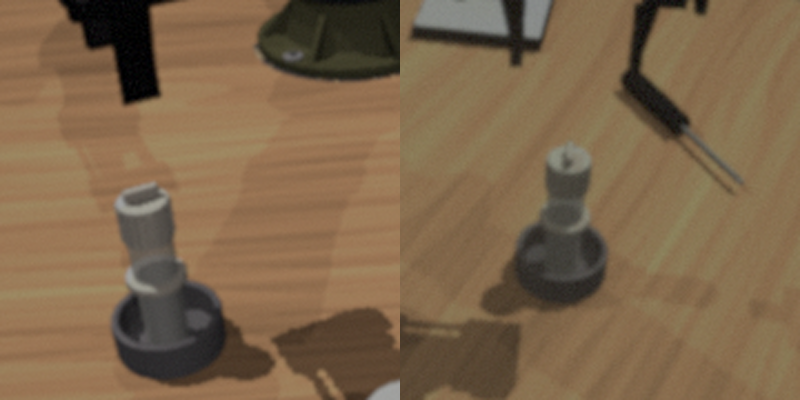

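The tube stands upright in the stand with its cap within about 2 mm of the stand's centre, and the gripper is clear.

```bash
python3 -c "
from bench import ctrl
print(ctrl.close_job())"
```

```text
the job is handed in; nothing more can be done
None
```

The tube was rocked both ways (each keeper back about 10 mm), pulled straight up and set down upright in the round stand, then released; the job is handed in at about 19 s, but no verdict was returned.

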